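# Clamp a printed part with a sunken cam knob

## Robot

A 7-joint arm with a two-finger parallel gripper is mounted at the origin on the work surface. World frame = base frame: x ahead of the robot, y to its left, z up, the work surface at z = 0. Lengths are in mm, angles in degrees, forces in N, time in s.
With the tool pointing down it reaches from about 400 to 850 mm from the base axis. Payload 6.9 kg.
Tool frame: the origin (TCP) lies between the finger pads; the fingertips stand 25 mm ahead of it and the grasp point (between the pads) lies 6 mm ahead of it; z points along the fingers, y is the line along which they close (so a half turn about z gives the same grasp; the last joint's range is limited). The gripper opens to 85 mm and grips with 20 to 120 N. Pads are 22 mm wide; open, the fingers measure 114 mm over their backs; the gripper's body (76 mm by 85 mm) begins 54 mm behind the grasp point. The pads swing forward as they close: fully open they stand 13 mm farther back than shut.
Start: joints at [80.988, 29.078, -13.613, 85.955, 7.202, 65.827, -8.869], TCP at [162.336, -603.539, 256.275] pointing down, gripper open.
Joint ranges: [-176.47, 176.47], [-13.61, 117.27], [-81.72, 77.17], [0.22, 143.17], [-87.28, 267.28], [10, 112.55], [-165.47, 165.47]. Speed limits (degrees/s): [136.94, 136.94, 180, 180, 180, 180, 180].

## Interface

Orientations are given as [roll, pitch, yaw] about the fixed x, y, z axes, in that order (R = Rz(yaw) Ry(pitch) Rx(roll)).
In Python, from cell import bot, optics, finder gives the robot as it stands.
- The arm moves only by the tool move_arm, never from a script. Its argument "rows" is text: rows parted by semicolons, each of 5 numbers parted by spaces: the finger opening in mm, from 0 to 85.4, then the shift along the world's x, y, z in mm, then the turn about the world's z in degrees. In form: claw tx ty tz turn; .... A call has 1 to 10 rows; each row is the pose to reach, as a shift and turn from the pose commanded when the call began; what a row does not reach only later rows make up. A row lasts 1/10 s, in which the tool goes at most 50 mm and 8.59 degrees, less where a joint would pass 70% of its speed; a pose out of reach is approached as far as the arm can. A call with a gripper value outside its range is refused whole. The fingers move at their own pace and stop on an object; "grip_force" is the grip in N (left out, the last holds). Time passes only in rows, so rows that repeat a pose let the fingers close. It gives the time, the measured TCP pose, the force and the opening at its end, in the units of the state.
- bot.get_obs(): the state, without advancing time (a new reading comes with each control period).
- optics.get_image(name): name is "scene" or "top" or "wrist"; returns the picture (420x560x3 uint8, blue, green, red); there is no depth.
- optics.calibration(name): a dict with "fx", "fy", "cx", "cy" (pixels), "cam_to_world" (4x4, takes a point from camera to world coordinates); the wrist camera has in their place "mount" (4x4, takes a point from camera to tool coordinates, whose origin is the TCP and whose axes are the flange's). Camera axes: x right, y down, z forward; pixel columns grow to the right and rows downward; lengths in mm; the calibration is good to about 2 mm. The wrist camera is an equidistant fisheye: a pixel r from the principal point sees the ray r / f radians off the axis. A picture is of the moment at which its call begins: read the wrist's pose just before it. calibration takes no time and is no camera call.
- bot.job_done(): hands the job in, once; it reports no verdict.
Trained networks look in the newest picture that a camera, given by its name, has taken for a name from the list of things; names that differ only in an ending like _2 or _b are one class to them, and where a whole thing is asked for, a point or a joint stands for the part that bears it (a point fixed in the world has none). Each returns a list of dicts, best first, with "p" (0 to 1); they miss things now and then, are a little off and sometimes report something else, mostly with a low value. They report only what shows in the picture. A call takes as long as a camera call.
- finder.cut_out(camera, target): "region" (420x560 bool, what is visible of it) and "position" ([column, row] as shares, 0 to 1, of the picture: columns of its width, rows of its height, amid what is visible of it).
- finder.pinpoint(camera, target): "position" ([column, row] as shares, 0 to 1, of the picture: columns of its width, rows of its height: a listed point, or the origin of a listed thing).
The state is a dict: "time": time; "q": joint angles; "qd": joint speeds; "tau": joint torques, N m; "position": TCP position; "eef_rot": TCP orientation; "force": force on the tool from outside, world axes, zero at the start; "moment": the same for the moment, N m; "gripper_width": finger opening in mm.
Only numpy, scipy, OpenCV 4.12 (cv2) and the standard library are available. Lean on these libraries where they do the work, as an engineer would, in place of code of your own. Each camera call takes 0.05 s, during which the arm holds its last target. There are 200 camera calls.

## Task

Stand the white printed part in the open bench clamp, right down on the base, upright and centred between the two steel jaws, and let go of it. Then reach into the well, turn the sunken knob clockwise until the moving jaw nips the part and holds it with about 12 N, and take the hand away. The part is thin-walled: never let the moving jaw press it with over 22 N, do not bear hard on the casing around the knob (15 N at most), and leave the other things on the table where they are.

Things in the scene. Friction and masses are not known exactly. Their poses are not given: they have to be found in the camera images.
- clamp: Bench clamp, fixed to the table: an aluminium base plate 100 (x) by 210 (y) by 12 mm with a casing, knob and two jaws. Origin: centre of its underside. The grey casing, 100 by 100 mm, stands at y = 5 to 105 mm, its flat top 60 mm above the table; the jaws stand on the -y half and close along y.
- casing: The grey casing of the clamp, 100 x 100 x 48 mm, origin at the centre of its underside (on the base plate, 12 mm above the table). In its top is a round well of 77 mm diameter and 30 mm depth, centred on the origin; the knob stands in its middle. Fingers measuring over 70 mm across their backs do not fit into it.
- knob_top (a point): Centre of the top of the sunken black knob, on its axis, 55 mm above the table, 5 mm below the casing's top. The knob is an upright bar 26 mm long, 10 mm wide and 21 mm high on a round 28 mm skirt 4 mm thick; white mark on one end. At the start the bar lies along the clamp's x. It turns clockwise seen from above, by at most 2 rad, and stays where it is left. Site axes: the clamp's.
- slot (a point): Point on the base plate's top, 12 mm above the table, on the clamp's centre line, axes as the clamp's. Set down here, the part clears both open jaws by 2 mm or more. The moving jaw (+y side, 36 mm wide, 28 mm high) starts with its face 12 mm from this point; the other, fixed one (-y side, 50 mm wide, 27 mm high) is bolted down at 12.5 to 17.7 mm from it, differing from time to time.
- ram: The moving jaw and its drive. Origin: a point of the drive, at the start in the jaw's face at the plate's top; 8 mm further to -y per rad of the knob, also when the part holds back the sprung jaw. Knob friction 0.19 N m. Once both jaws pinch the part, the force grows by 8 N per mm of drive (64 N per rad), and the knob takes 0.008 N m more per N: the pinch is felt as rising torque.
- part: The loose white printed part, 50 g, standing upright: a block 50 (x) by 20 (y) by 34 mm, and centred on top of it an upright rib 30 (x) by 12 (y) by 32 mm, 66 mm high in all. Origin: centre of its underside. It goes into the clamp upright with its 20 mm thickness between the jaws, either way round.
- screwdriver: Screwdriver lying on the table; leave alone.
- wrench: Steel wrench lying on the table; leave alone.
- glue: Small yellow glue jar, 40 mm wide, 110 mm high; leave alone.
- mug: White mug, 80 mm wide, 90 mm high; leave alone.
- spool: Filament spool lying flat, 140 mm wide, 40 mm high; leave alone.
- bracket: Small white printed angle bracket, 50 x 30 x 40 mm; leave alone.
- pliers: Pliers with red handles lying on the table; leave alone.

How it is judged (in metres and radians):
On the way, in this order (a step that is already met when the one before it is completed fails the run):
1. the part stands upright on the base plate between the jaws, let go, not yet clamped (x of part in the frame of slot between -0.01 and 0.01 m and y of part in the frame of slot between -0.012 and 0.006 m and z of part in the frame of slot below 0.003 m and angle between part's own z axis and vertical below 0.07 rad and angle between the x axis of part and the x axis of clamp, either way round below 0.15 rad and contact force between the fingers and part below 0.2 N and contact force between ram and part below 3 N), for 0.2 s.
2. the knob has driven the jaw so that it presses the part with over 6 N (x of part in the frame of slot between -0.01 and 0.01 m and y of part in the frame of slot between -0.012 and 0.006 m and z of part in the frame of slot below 0.003 m and angle between part's own z axis and vertical below 0.07 rad and angle between the x axis of part and the x axis of clamp, either way round below 0.15 rad and contact force between ram and part above 6 N), for 0.2 s.
At the end, for the whole second after the job is handed in: Part upright (tilt < 0.07 rad) on the base plate between the jaws, within 10 mm of the slot point in x, -12 to 6 mm in y, < 3 mm above the plate, square to the clamp within 0.15 rad, at rest, the moving jaw pressing it with 6 to 18 N; the robot has let go (all of step 2 and contact force between ram and part below 18 N and linear speed of part below 0.01 m/s); the robot touches nothing.
It fails at once if the moving jaw presses the part with more than 22 N (contact force between ram and part above 22 N).
It fails at once if the robot bears on the casing with more than 15 N (contact force between any of the arm, the fingers and casing above 15 N).
It fails at once if another thing on the table is moved by more than 20 mm (distance of any of screwdriver, wrench, glue, mug, spool, bracket, pliers from where it was at the start of the episode above 0.02 m).
It also fails if it takes over 64 s, if anything falls off the work surface, if the arm or the gripper's body presses on something with over 40 N, if the wrist force passes 120 N, or if a joint passes its speed limit or range.

## Working session

There is one attempt and no reset: what is moved stays moved. The work goes in short steps, Python scripts to look and compute and a tool call to move; the robot and the scene stay as the last step left them, time stands still between calls to the robot, and variables do not carry over. Pictures are saved under pics/ and viewed, on a budget of 10 in all, crops included, one or two more only if the job needs it, and the job is handed in when it is done.

Besides the shell and the picture viewer there is one more tool, called after "Call:" as name(argument=value, ...) on one line, values as JSON. move_arm: Moves the arm, as the interface text tells. Its arguments: {"type":"object","properties":{"rows":{"type":"string"},"grip_force":{"type":"number"}},"required":["rows"]}

```bash
mkdir -p pics; ls; cat > h.py <<'E'
import numpy as np, cv2
from cell import bot, optics, finder
from scipy.spatial.transform import Rotation as R
def ray(cam,pos,obs=None):
    c=optics.calibration(cam); u=pos[0]*560; v=pos[1]*420
    x=(u-c['cx'])/c['fx']; y=(v-c['cy'])/c['fy']
    if cam=='wrist':
        t=np.hypot(x,y); d=np.array([x/t*np.sin(t),y/t*np.sin(t),np.cos(t)]) if t>1e-9 else np.array([0,0,1.])
        T=np.eye(4); T[:3,:3]=R.from_euler('xyz',obs['eef_rot'],degrees=True).as_matrix(); T[:3,3]=obs['position']
        M=T@np.array(c['mount'])
    else:
        d=np.array([x,y,1.]); M=np.array(c['cam_to_world'])
    return M[:3,3],M[:3,:3]@d
def atz(cam,pos,z,obs=None):
    o,d=ray(cam,pos,obs); return o+d*(z-o[2])/d[2]
E
python3 - <<'E'
from h import *
o=bot.get_obs(); print({k:np.round(v,2) for k,v in o.items()})
ims=[]
for c in ['scene','top','wrist']:
    o=bot.get_obs(); im=optics.get_image(c).copy(); 
    k=optics.calibration(c); print(c,np.round(k['fx']),np.round(np.array(k.get('cam_to_world',k.get('mount'))),2).tolist())
    for t,z in [('part',0),('part',33),('clamp',0),('knob_top',55),('slot',12),('casing',12),('ram',12)]:
        if t=='part' and z==33: continue
        for r in finder.pinpoint(c,t)[:2]:
            print(c,t,round(r['p'],2),np.round(np.array(r['position'])*[560,420]),np.round(atz(c,r['position'],z,o)))
    cv2.imwrite(f'pics/{c}0.png',im)
E
```

```text
pics
{'time': np.float64(0.0), 'q': array([ 80.99,  29.13, -13.61,  86.01,   7.2 ,  65.83,  -8.87]), 'qd': array([ 0.01,  0.06, -0.06, -0.  , -0.02,  0.01,  0.02]), 'tau': array([-0.000e+00, -6.206e+01, -2.190e+00, -2.497e+01,  1.000e-02,
        1.000e-02,  0.000e+00]), 'position': array([ 162.17, -603.13,  255.44]), 'eef_rot': array([-179.9 ,    0.  ,   15.06]), 'force': array([ 0.52,  0.21, -0.02]), 'moment': array([ 0.  , -0.  ,  0.02]), 'gripper_width': np.float64(85.62)}
scene 398.0 [[0.07, 0.6, -0.8, 1546.95], [1.0, -0.06, 0.04, -52.29], [-0.02, -0.8, -0.6, 789.91], [0.0, 0.0, 0.0, 1.0]]
scene part 0.67 [196. 220.] [ 515. -274.    0.]
scene clamp 0.75 [313. 224.] [571. 101.   0.]
scene clamp 0.73 [306. 222.] [560.  80.   0.]
scene knob_top 0.97 [331. 211.] [580. 154.  55.]
scene slot 0.61 [307. 224.] [586.  79.  12.]
scene casing 0.68 [331. 221.] [578. 158.  12.]
scene casing 0.17 [147. 239.] [ 611. -407.   12.]
scene ram 0.67 [306. 221.] [572.  80.  12.]
top 528.0 [[0.01, -1.0, 0.09, 453.69], [-1.0, -0.01, -0.01, 34.49], [0.01, -0.09, -1.0, 1316.35], [0.0, 0.0, 0.0, 1.0]]
top part 0.62 [396. 243.] [ 500. -271.    0.]
top part 0.53 [223. 208.] [584. 161.   0.]
top clamp 0.66 [243. 216.] [566. 110.   0.]
top knob_top 0.65 [223. 209.] [578. 157.  55.]
top knob_top 0.27 [450. 200.] [ 603. -391.   55.]
top slot 0.71 [259. 215.] [567.  71.  12.]
top slot 0.27 [398. 244.] [ 499. -273.   12.]
top casing 0.71 [226. 207.] [585. 153.  12.]
top ram 0.47 [255. 217.] [562.  79.  12.]
wrist 325.0 [[-0.0, -0.96, -0.29, 74.71], [1.0, -0.0, -0.0, -0.6], [-0.0, -0.29, 0.96, -117.73], [0.0, 0.0, 0.0, 1.0]]
```

View pics/scene0.png

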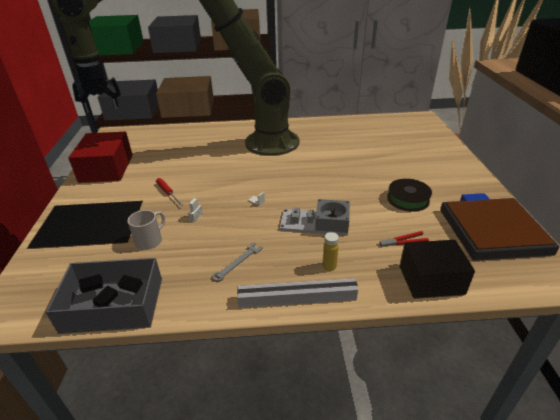

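View pics/top0.png

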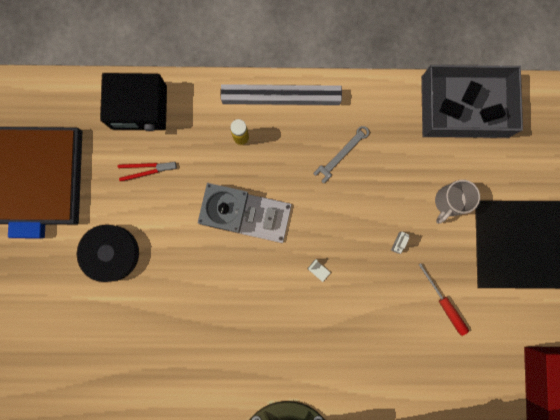

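The top picture shows the part at about (401,242) px and the clamp at (245,213) px. The bracket at (320,270) is a separate thing. I'll move over the part for a closer look.

Call:
move_arm(rows="85 30 30 0 0;85 65 65 0 0;85 100 100 0 0;85 135 132 0 0;85 170 165 0 0;85 205 200 0 0;85 240 235 0 0;85 275 270 0 0;85 310 302 0 0;85 338 330 0 0")

```text
time: 2.05
position: [502.4, -271.2, 256.6]
eef_rot: [180.0, -0.1, 15.2]
force: [0.0, -0.2, 0.5]
gripper_width: 84.8
```

```bash
cat > look.py <<'E'
from h import *
import sys
n=sys.argv[1]; o=bot.get_obs(); im=optics.get_image('wrist').copy()
print(np.round(o['time'],2),np.round(o['position'],1),np.round(o['eef_rot'],1),np.round(o['force'],1),o['gripper_width'])
for a in sys.argv[2:]:
    t,z=a.split(':')
    for r in finder.pinpoint('wrist',t)[:2]:
        px=np.array(r['position'])*[560,420]
        print(t,round(r['p'],2),np.round(px),np.round(atz('wrist',r['position'],float(z),o),1))
cv2.imwrite(f'pics/{n}.png',im)
E
python3 look.py w1 part:0
```

```text
2.05 [ 502.4 -271.2  256.6] [ 1.80e+02 -1.00e-01  1.52e+01] [ 0.  -0.2  0.5] 84.77315349654614
part 0.6 [280. 178.] [ 501.7 -276.8    0. ]
```

View pics/w1.png

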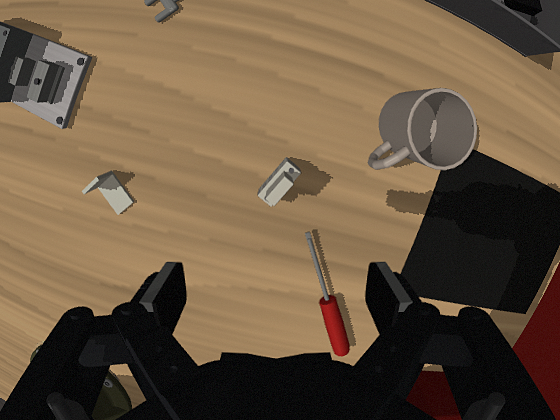

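Part at (280,182) px in the wrist view, upright with its rib on top. I'll fit its model to the mask for x, y and yaw.

```bash
cat > fit.py <<'E'
from h import *
from scipy.optimize import minimize
def box(x,y,z0,z1): return np.array([[sx*x/2,sy*y/2,z] for sx in(-1,1) for sy in(-1,1) for z in(z0,z1)])
MODEL={'part':[box(50,20,0,34),box(30,12,34,66)],'casing':[box(100,100,0,48)],'clamp':[box(100,210,0,12),box(100,100,12,60)+[0,55,0]]}
def proj(P,o,M,c):
    Q=(np.c_[P,np.ones(len(P))]@np.linalg.inv(M).T)[:,:3]
    th=np.arctan2(np.hypot(Q[:,0],Q[:,1]),Q[:,2]); a=np.arctan2(Q[:,1],Q[:,0])
    return np.c_[c['cx']+c['fx']*th*np.cos(a),c['cy']+c['fy']*th*np.sin(a)]
S=4
def fit(name,x0,yaws,z=0,draw=None,mask=None):
    o=bot.get_obs(); im=optics.get_image('wrist').copy(); c=optics.calibration('wrist')
    T=np.eye(4); T[:3,:3]=R.from_euler('xyz',o['eef_rot'],degrees=True).as_matrix(); T[:3,3]=o['position']; M=T@np.array(c['mount'])
    if mask is None:
        r=finder.cut_out('wrist',name)[0]; mask=r['region']; print('p',r['p'],mask.sum())
    m=cv2.resize(mask.astype(np.float32),None,fx=S,fy=S)
    def rend(p):
        I=np.zeros(m.shape,np.uint8)
        for b in MODEL[name]:
            w=b@R.from_euler('z',p[2],degrees=True).as_matrix().T+[p[0],p[1],z]
            h=cv2.convexHull(proj(w,o,M,c).astype(np.float32)); cv2.fillConvexPoly(I,np.round((h*S+S/2-.5)*16).astype(np.int32),1,shift=4)
        return I
    def cost(p):
        I=rend(p); return -np.minimum(I,m).sum()/np.maximum(I,m).sum()
    best=None
    for y in yaws:
        s=minimize(cost,[*x0,y],method='Nelder-Mead',options=dict(initial_simplex=np.array([[*x0,y],[x0[0]+8,x0[1],y],[x0[0],x0[1]+8,y],[*x0,y+12]]),xatol=.05,fatol=1e-4))
        print(np.round(s.x,1),round(-s.fun,3))
        if best is None or s.fun<best.fun: best=s
    if draw:
        I=cv2.resize(rend(best.x),(560,420),interpolation=cv2.INTER_AREA)
        cs,_=cv2.findContours(I,0,1); im2=cv2.drawContours(im.copy(),cs,-1,(0,0,255),1)
        cv2.imwrite(f'pics/{draw}.png',im2)
    return best.x
E
python3 - <<'E'
from fit import *
fit('part',[502,-277],[-60,-30,0,30,60,90],draw='fit1')
E
```

```text
p 0.69 1061
[ 501.9 -274.7  -24.4] 0.92
[ 501.8 -274.6  -24.5] 0.919
[ 501.6 -274.7  -23.9] 0.918
[ 501.9 -274.7  -23.9] 0.917
[ 501.9 -274.8  156.1] 0.917
[ 501.6 -274.7  156.1] 0.918
```

Call:
move_arm(rows="40 2 -1 -10 -8;40 2 -1 -40 -16;40 2 -1 -75 -24;40 2 -1 -110 -32;40 2 -1 -130 -39.5;40 2 -1 -130 -39.5;40 2 -1 -130 -39.5", grip_force=25)

```text
time: 2.95
position: [501.8, -275.7, 126.8]
eef_rot: [180.0, 0.0, -24.3]
force: [0.2, -0.5, 0.3]
gripper_width: 40.0
```

```bash
python3 - <<'E'
from fit import *
o=bot.get_obs(); print(o['time'],np.round(o['position'],1),np.round(o['eef_rot'],1),np.round(o['q'],0),o['gripper_width'])
fit('part',[502,-275],[-24],draw='fit2')
E
```

```text
2.95 [ 501.8 -275.7  126.8] [180.    0.  -24.3] [ 31.  32.  -7. 104.   5.  45. -93.] 39.97844287390861
p 0.98 2327
[ 501.6 -274.1  -25.2] 0.946
```

View pics/fit2.png

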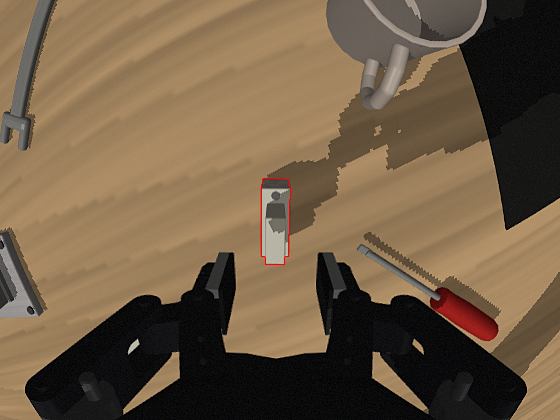

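The fit outline (red) matches the part at (276,222) px, square between the pads. Going down and gripping the rib.

Call:
move_arm(rows="40 0 1 -30 -0.5;40 0 1 -55 -0.5;40 0 1 -62 -0.5;40 0 1 -62 -0.5;8 0 1 -62 -0.5;8 0 1 -62 -0.5;8 0 1 -62 -0.5;8 0 1 -62 -0.5;8 0 1 -62 -0.5;8 0 1 -62 -0.5", grip_force=25)

```text
time: 4.05
position: [503.0, -274.0, 65.5]
eef_rot: [180.0, -0.1, -24.9]
force: [-0.9, 0.9, 7.3]
gripper_width: 11.6
```

Call:
move_arm(rows="8 0 0 10 0;8 0 0 40 0;8 0 0 80 0;8 0 0 120 8;8 10 30 155 16;8 20 65 180 24;8 35 105 195 32;8 50 145 195 40;8 65 185 195 48;8 80 225 195 56")

```text
time: 5.05
position: [582.4, -47.0, 260.4]
eef_rot: [179.9, -0.0, 31.4]
force: [1.5, 0.2, -0.1]
gripper_width: 11.3
```

Call:
move_arm(rows="8 12 40 0 8;8 24 80 0 16;8 36 110 0 24;8 48 140 0 32;8 57 155 0 40;8 57 159 0 48;8 57 159 0 56;8 57 159 0 64;8 57 159 0 72;8 57 159 0 80")

```text
time: 6.05
position: [639.1, 110.1, 259.8]
eef_rot: [-180.0, 0.0, 111.4]
force: [-0.0, 0.5, -0.5]
gripper_width: 11.4
```

Call:
move_arm(rows="8 0 0 0 8;8 0 0 0 16;8 0 0 0 24;8 0 0 0 32;8 0 0 0 40;8 0 0 0 48;8 0 0 0 56;8 0 0 0 60;8 0 0 0 60")

```text
time: 6.95
position: [639.2, 110.0, 259.5]
eef_rot: [-180.0, -0.0, 171.1]
force: [0.4, -0.7, -0.9]
gripper_width: 11.6
```

```bash
python3 look.py w2 slot:12 knob_top:55 casing:12 clamp:0 ram:12 part:195; python3 - <<'E'
from fit import *
print(np.round(bot.get_obs()['q']))
fit('casing',[579,155],[-8,-2],z=12)
E
```

```text
6.95 [639.2 110.  259.5] [-180.    -0.   171.1] [ 0.4 -0.7 -0.9] 11.618151863480342
slot 0.87 [233. 116.] [562.9  74.3  12. ]
knob_top 0.8 [316. 122.] [582.  159.7  55. ]
casing 0.89 [313. 121.] [582.7 161.7  12. ]
clamp 0.71 [260. 119.] [571.2 103.8   0. ]
clamp 0.56 [468. 178.] [678.4 364.8   0. ]
ram 0.87 [240. 117.] [565.3  82.5  12. ]
part 0.92 [277. 240.] [641.2 111.5 195. ]
part 0.47 [262. 117.] [568.2 114.1 195. ]
[ 19.  41. -61.  81.  36.  78.  39.]
p 0.65 9829
[581.4 159.8 -12.3] 0.919
[581.2 159.8 -12.2] 0.919
```

View pics/w2.png

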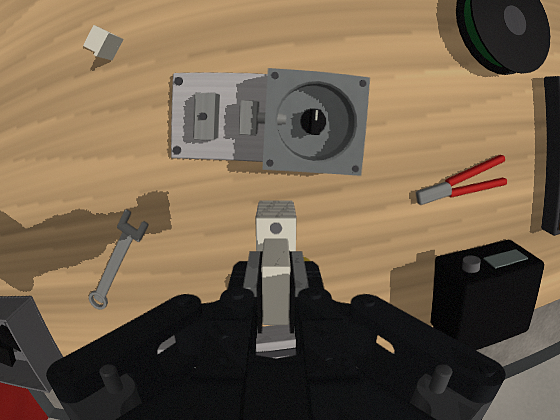

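The wrist view shows the clamp at (265,122) px with its knob at (314,121). The jaws are at (205,115) and (247,117), and the held part is square in the grip at (276,250). I'll check where the glue is before going down.

```bash
python3 - <<'E'
from h import *
optics.get_image('top')
print(atz('top',[239/560,126/420],110), atz('top',[240/560,140/420],0))
for r in finder.pinpoint('top','glue'): print(r['p'],atz('top',r['position'],0))
E
```

```text
[765.55540414 116.82611886 110.        ] [757.88317177 121.27979794   0.        ]
```

Call:
move_arm(rows="8 -7 -17 -30 -3.4;8 -14 -35 -65 -3.4;8 -14 -35 -85 -3.4;8 -14 -35 -85 -3.4;8 -14 -35 -85 -3.4")

```text
time: 8.0
position: [625.6, 76.1, 174.9]
eef_rot: [179.9, 0.0, 167.7]
force: [1.0, 1.1, 0.1]
gripper_width: 11.6
```

```bash
python3 look.py w3 slot:12 knob_top:55 casing:12 clamp:0 ram:12; python3 - <<'E'
from fit import *
fit('casing',[581,160],[-12],z=12)
im=cv2.imread('pics/w3.png'); cv2.imwrite('pics/w3c.png',cv2.resize(im[30:230,100:420],None,fx=2.5,fy=2.5,interpolation=cv2.INTER_CUBIC))
E
```

```text
8.0 [625.6  76.1 174.9] [179.9   0.  167.7] [1.  1.1 0.1] 11.629695941727933
slot 0.63 [255. 127.] [562.2  72.9  12. ]
casing 0.59 [357. 129.] [582.4 159.8  12. ]
clamp 0.74 [296. 128.] [571.3 107.5   0. ]
ram 0.77 [268. 125.] [563.3  83.9  12. ]
p 0.67 16404
[581.2 160.3 -12.1] 0.922
```

View pics/w3c.png

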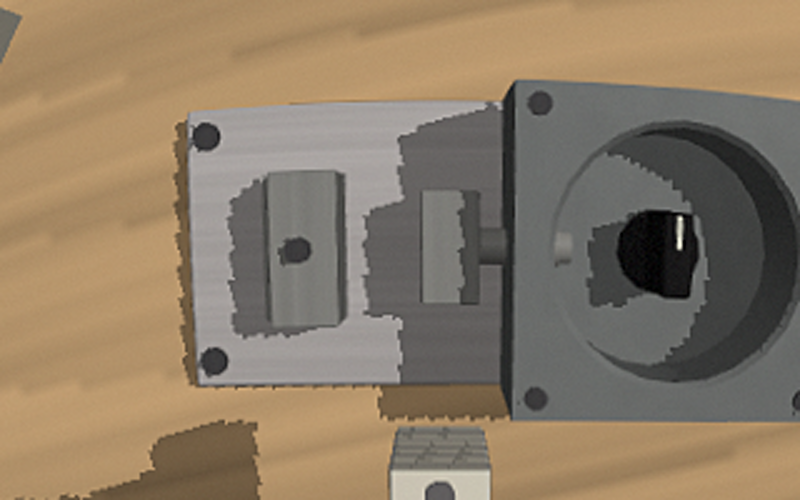

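The crop shows the moving jaw's face at about u=421 and the fixed jaw's face at u=336 (top edge) and 346 (bottom edge). I'll convert these to clamp coordinates.

```bash
python3 - <<'E'
from h import *
o=dict(position=[625.6,76.1,174.9],eef_rot=[179.9,0,167.7])
C=np.array([581.2,160.2]); yaw=-12.2
Rm=R.from_euler('z',yaw,degrees=True).as_matrix()[:2,:2]
for n,u,v,z in [('fix top',336,248,39),('fix bot',346,248,12),('mov top',421,246,40),('mov jaw y lo',421,190,40),('mov hi',421,303,40),('fix lo',336,170,39),('fix hi',336,324,39),('plate edge',189,250,12),('casing edge top',516,250,60),('plate c1',189,112,12),('plate c2',198,386,12),('casing c1',516,80,60),('casing c2',512,420,60)]:
    p=atz('wrist',[(100+u/2.5)/560,(30+v/2.5)/420],z,o)[:2]
    print(n,np.round(p,1),np.round(Rm.T@(p-C)+[0,55],1))
print(C+Rm@[0,-85])
E
```

```text
fix top [559.7  58.9] [  0.4 -48.6]
fix bot [561.2  58.7] [  1.9 -48.5]
mov top [565.   84.8] [  0.1 -22.1]
mov jaw y lo [548.   88.6] [-17.3 -22. ]
mov hi [582.4  80.9] [ 18.  -22.2]
fix lo [535.9  64.4] [-24.1 -48.2]
fix hi [583.1  53.2] [ 24.5 -49.1]
plate edge [548.   4.] [   0.5 -104.7]
casing edge top [570.9 111.6] [0.2 5.3]
plate c1 [500.1  15.7] [ -48.7 -103.4]
plate c2 [596.4  -6.1] [  50.  -104.3]
casing c1 [522.8 121.8] [-48.9   5.1]
casing c2 [619.9 100.6] [50.4  5. ]
[563.2373923   77.11964899]
```

```bash
python3 - <<'E'
from fit import *
o=dict(position=np.array([625.6,76.1,174.9]),eef_rot=[179.9,0,167.7])
Rt=R.from_euler('z',167.7,degrees=True).as_matrix()[:2,:2]
for u,v,z in [(398,429,109.4),(485,429,109.4),(390,468,143.4),(491,468,143.4)]:
    p=atz('wrist',[(100+u/2.5)/560,(30+v/2.5)/420],z,o)[:2]; print(np.round(Rt.T@(p-o['position'][:2]),1), 'tool x, -tool y')
E
```

```text
[22.   8.6] tool x, -tool y
[ 22.  -11.8] tool x, -tool y
[23.7  8.6] tool x, -tool y
[ 23.7 -11. ] tool x, -tool y
```

Call:
move_arm(rows="8 -35 -3 0 0;8 -65.8 -5.2 0 0;8 -65.8 -5.2 0 0;8 -65.8 -5.2 -25 0;8 -65.8 -5.2 -45 0;8 -65.8 -5.2 -52 0;8 -65.8 -5.2 -52 0;8 -65.8 -5.2 -52 0")

```text
time: 9.2
position: [560.1, 70.7, 123.0]
eef_rot: [180.0, 0.0, 167.7]
force: [0.8, 0.6, -0.7]
gripper_width: 11.2
```

```bash
python3 look.py w4; python3 - <<'E'
import cv2
im=cv2.imread('pics/w4.png'); cv2.imwrite('pics/w4c.png',cv2.resize(im[100:340,130:430],None,fx=2.5,fy=2.5,interpolation=cv2.INTER_CUBIC))
E
```

```text
9.2 [560.1  70.7 123. ] [180.    0.  167.7] [ 0.8  0.6 -0.7] 11.173450270748065
```

View pics/w4c.png

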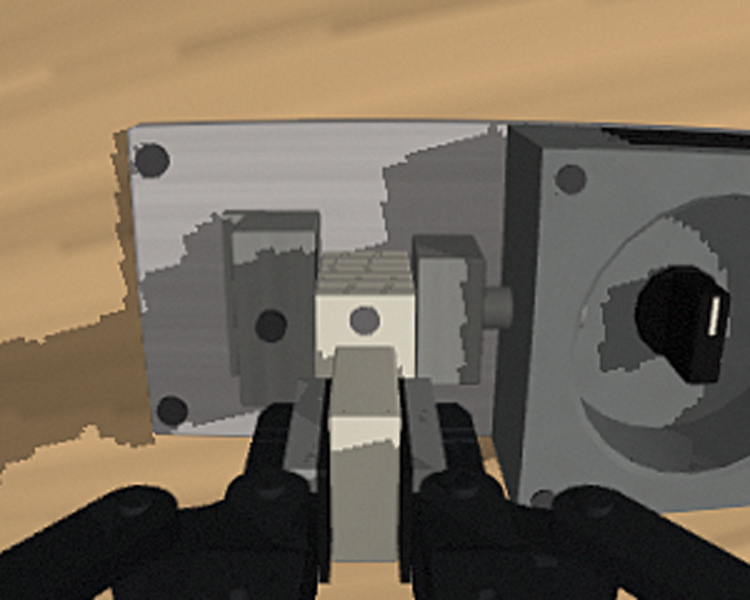

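The part hangs centred over the gap at (365,320) in the crop, with jaw faces at u≈320 and u≈413. I'll check this numerically.

```bash
python3 - <<'E'
from h import *
o=dict(position=np.array([560.1,70.7,123.0]),eef_rot=[180,0,167.7])
Rt=R.from_euler('z',-12.2,degrees=True).as_matrix()[:2,:2]
for n,u,v,z in [('part bl',322,254,57.5),('br',406,254,57.5),('tl',316,294,91.5),('tr',413,294,91.5),('fix top',319,240,39),('mov top',414,252,40),('mov top2',412,236,40)]:
    p=atz('wrist',[(130+u/2.5)/560,(100+v/2.5)/420],z,o)[:2]; print(n,np.round(Rt.T@(p-o['position'][:2]),1))
E
```

```text
part bl [-22.   -8.9]
br [-22.   10.7]
tl [-23.6  -8.4]
tr [-23.5  10.4]
fix top [-20.5 -10.7]
mov top [-17.5  13.7]
mov top2 [-21.8  13.2]
```

Call:
move_arm(rows="8 0 0.4 -10 0;8 0 0.4 -22 0;8 0 0.4 -32 0;8 0 0.4 -38 0;8 0 0.4 -42 0;8 0 0.4 -44 0;8 0 0.4 -44 0")

```text
time: 9.95
position: [559.5, 70.8, 78.1]
eef_rot: [180.0, -0.0, 167.7]
force: [0.0, -0.7, -0.5]
gripper_width: 11.2
```

Call:
move_arm(rows="8 0 0 -0.5 0;8 0 0 -1 0;8 0 0 -1.5 0;8 0 0 -1.5 0")

```text
time: 10.35
position: [559.8, 70.7, 77.5]
eef_rot: [-180.0, 0.1, 167.7]
force: [-0.1, -0.9, 5.6]
gripper_width: 11.7
```

Call:
move_arm(rows="14 0 0 0 0;20 0 0 0 0;28 0 0 0 0;28 0 0 0 0;28 0 0 0 0;28 0 0 0 0")

```text
time: 10.95
position: [559.5, 70.6, 76.7]
eef_rot: [-180.0, -0.0, 167.7]
force: [0.9, 0.6, -0.3]
gripper_width: 27.8
```

Call:
move_arm(rows="28 0 0 5 0;28 0 0 20 0;28 0 0 50 0;28 0 0 90 0;28 0 0 120 0;28 0 0 122 0;28 0 0 122 0")

```text
time: 11.65
position: [559.8, 70.8, 200.3]
eef_rot: [180.0, 0.1, 167.6]
force: [-0.6, -0.9, -0.6]
gripper_width: 28.0
```

```bash
python3 look.py w5 part:12 knob_top:55; python3 - <<'E'
from fit import *
x=fit('part',[562,72],[-12],z=12,draw='fit5')
Rt=R.from_euler('z',-12.2,degrees=True).as_matrix()[:2,:2]
print('slot frame',Rt.T@(x[:2]-[581.2,160.2])+[0,55+34.1], bot.get_obs()['q'].round())
E
```

```text
11.65 [559.8  70.8 200.3] [1.800e+02 1.000e-01 1.676e+02] [-0.6 -0.9 -0.6] 27.95549342070823
part 0.66 [277. 192.] [563.5  72.6  12. ]
knob_top 0.7 [380. 205.] [583.  159.6  55. ]
p 0.9 1452
[561.9  71.1 -12.3] 0.942
slot frame [-0.01013633 -2.03063237] [ 27.  37. -61. 100.  36.  65.  32.]
```

View pics/fit5.png

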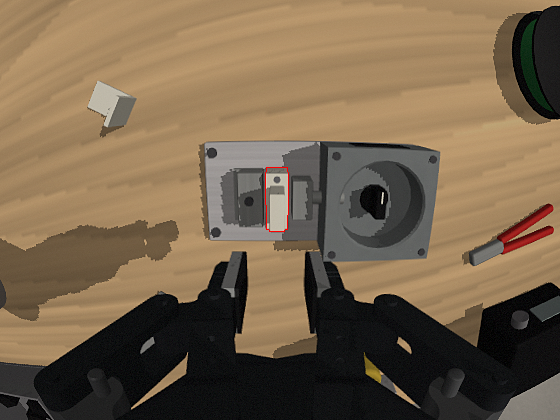

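The part stands centred in the jaws: x 0, y −2 mm in the slot frame and square. Next, the knob.

Call:
move_arm(rows="28 10 44 0 0;28 21.2 88.2 0 0;28 21.2 88.2 -30 0;28 21.2 88.2 -70 0;28 21.2 88.2 -100 0;28 21.2 88.2 -104 0;28 21.2 88.2 -104 0")

```text
time: 12.6
position: [580.3, 159.0, 94.1]
eef_rot: [-180.0, -0.1, 167.7]
force: [-0.1, -0.5, 0.0]
gripper_width: 27.9
```

```bash
python3 look.py w6; python3 - <<'E'
import cv2
im=cv2.imread('pics/w6.png'); cv2.imwrite('pics/w6c.png',cv2.resize(im[120:340,130:430],None,fx=2.5,fy=2.5,interpolation=cv2.INTER_CUBIC))
E
```

```text
12.6 [580.3 159.   94.1] [-1.800e+02 -1.000e-01  1.677e+02] [-0.1 -0.5  0. ] 27.90610899257049
```

View pics/w6c.png

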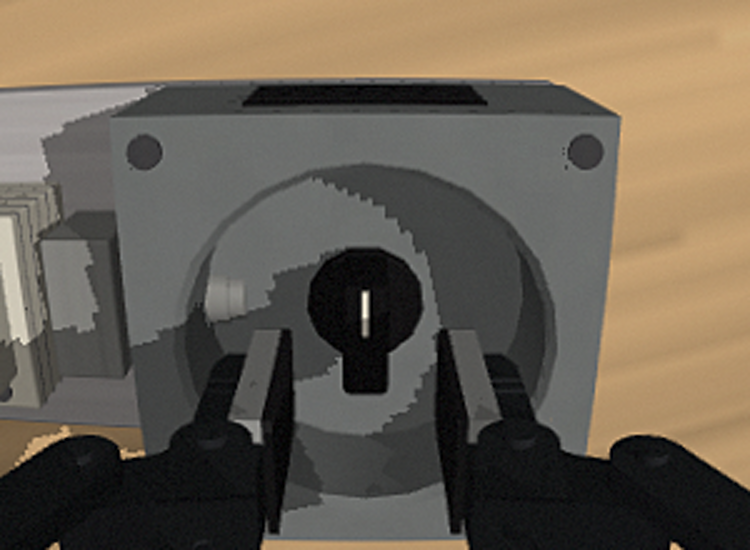

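The knob bar at (365,330) in the crop is midway between the pads (290 and 440). Descending and gripping it.

Call:
move_arm(rows="28 0.5 0 -10 0;28 0.5 0 -20 0;28 0.5 0 -26 0;28 0.5 0 -28 0;28 0.5 0 -28 0", grip_force=40)

```text
time: 13.15
position: [581.1, 158.8, 66.5]
eef_rot: [-180.0, -0.0, 167.7]
force: [0.1, -0.1, -0.6]
gripper_width: 28.0
```

Call:
move_arm(rows="6 0 0 0 0;6 0 0 0 0;6 0 0 0 0;6 0 0 0 0;6 0 0 0 0")

```text
time: 13.65
position: [581.4, 158.9, 67.2]
eef_rot: [180.0, 0.0, 167.7]
force: [-2.0, -0.6, 4.7]
gripper_width: 8.9
```

```bash
cat > st.py <<'E'
from cell import bot
import numpy as np
o=bot.get_obs(); print({k:np.round(o[k],3).tolist() for k in('time','position','eef_rot','force','moment','gripper_width')}, o['tau'][6])
E
python3 st.py
```

```text
{'time': 13.65, 'position': [581.381, 158.905, 67.187], 'eef_rot': [179.995, 0.031, 167.654], 'force': [-1.961, -0.636, 4.688], 'moment': [-0.213, 0.221, 0.039], 'gripper_width': 8.871} -0.04981168080121279
```

Call:
move_arm(rows="6 0 0 0 -4;6 0 0 0 -8;6 0 0 0 -12;6 0 0 0 -16;6 0 0 0 -20;6 0 0 0 -20")

```text
time: 14.25
position: [581.3, 158.8, 67.2]
eef_rot: [-180.0, 0.0, 147.6]
force: [-1.3, -0.5, 5.5]
gripper_width: 8.7
```

```bash
python3 st.py
```

```text
{'time': 14.25, 'position': [581.302, 158.829, 67.151], 'eef_rot': [-179.994, 0.04, 147.601], 'force': [-1.316, -0.548, 5.478], 'moment': [-0.259, 0.265, -0.013], 'gripper_width': 8.661} -0.7771040126681328
```

Call:
move_arm(rows="6 0 0 0 -4;6 0 0 0 -8;6 0 0 0 -12;6 0 0 0 -15;6 0 0 0 -15")

```text
time: 14.75
position: [581.3, 158.8, 67.1]
eef_rot: [-180.0, 0.0, 132.7]
force: [-1.4, -1.7, 6.5]
gripper_width: 8.9
```

```bash
python3 st.py
```

```text
{'time': 14.75, 'position': [581.264, 158.78, 67.122], 'eef_rot': [-179.996, 0.035, 132.685], 'force': [-1.402, -1.712, 6.459], 'moment': [-0.285, 0.306, -0.008], 'gripper_width': 8.927} -0.5770803429186344
```

Call:
move_arm(rows="6 0 0 0 -2;6 0 0 0 -4")

```text
time: 14.95
position: [581.3, 158.8, 67.2]
eef_rot: [180.0, 0.0, 128.7]
force: [-2.3, -1.3, 6.6]
gripper_width: 8.7
```

```bash
python3 st.py; python3 - <<'E'
from h import *
im=optics.get_image('wrist').copy(); cv2.imwrite('pics/w7c.png',cv2.resize(im[100:400,100:460],None,fx=2,fy=2,interpolation=cv2.INTER_CUBIC))
E
```

```text
{'time': 14.95, 'position': [581.287, 158.773, 67.171], 'eef_rot': [179.998, 0.029, 128.724], 'force': [-2.264, -1.298, 6.609], 'moment': [-0.362, 0.34, 0.208], 'gripper_width': 8.714} 0.3031876031309366
```

View pics/w7c.png

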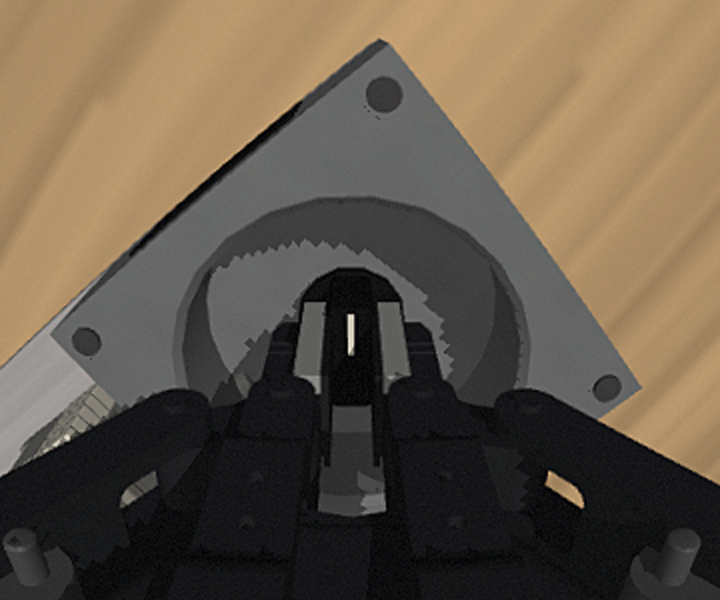

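The white mark at (351,335) stays in line with the pads, so the knob is turning. Moment while moving is about 0.2 N m, which is friction only. Continuing in small steps.

Call:
move_arm(rows="6 0 0 0 -2;6 0 0 0 -4")

```text
time: 15.2
position: [581.3, 158.7, 67.1]
eef_rot: [-180.0, 0.0, 124.7]
force: [-2.1, -1.3, 6.6]
gripper_width: 8.3
```

```bash
python3 st.py
```

```text
{'time': 15.2, 'position': [581.265, 158.742, 67.125], 'eef_rot': [-180.0, 0.025, 124.717], 'force': [-2.071, -1.3, 6.634], 'moment': [-0.392, 0.331, 0.189], 'gripper_width': 8.278} 0.29688759706914425
```

Call:
move_arm(rows="6 0 0 0 -2;6 0 0 0 -4")

```text
time: 15.4
position: [581.3, 158.7, 67.2]
eef_rot: [180.0, 0.0, 120.7]
force: [-1.3, -1.2, 6.9]
gripper_width: 8.2
```

```bash
python3 st.py
```

```text
{'time': 15.4, 'position': [581.267, 158.748, 67.167], 'eef_rot': [179.998, 0.03, 120.719], 'force': [-1.312, -1.192, 6.867], 'moment': [-0.344, 0.341, 0.186], 'gripper_width': 8.233} 0.25530883111059666
```

Call:
move_arm(rows="6 0 0 0 -2;6 0 0 0 -4")

```text
time: 15.6
position: [581.2, 158.7, 67.1]
eef_rot: [180.0, 0.0, 116.7]
force: [-1.9, -1.5, 6.7]
gripper_width: 8.6
```

```bash
python3 st.py
```

```text
{'time': 15.6, 'position': [581.241, 158.75, 67.148], 'eef_rot': [179.999, 0.028, 116.721], 'force': [-1.918, -1.459, 6.67], 'moment': [-0.328, 0.4, 0.256], 'gripper_width': 8.62} 0.22159398067742586
```

Call:
move_arm(rows="6 0 0 0 -1.5;6 0 0 0 -3")

```text
time: 15.8
position: [581.2, 158.7, 67.2]
eef_rot: [180.0, 0.0, 113.7]
force: [-1.6, -2.0, 6.9]
gripper_width: 8.6
```

```bash
python3 st.py
```

```text
{'time': 15.8, 'position': [581.245, 158.711, 67.178], 'eef_rot': [179.996, 0.033, 113.744], 'force': [-1.598, -1.951, 6.86], 'moment': [-0.374, 0.358, 0.263], 'gripper_width': 8.616} 0.07348553510382771
```

Call:
move_arm(rows="6 0 0 0 -1;6 0 0 0 -2")

```text
time: 16.0
position: [581.2, 158.7, 67.2]
eef_rot: [180.0, 0.0, 111.8]
force: [-2.0, -2.0, 6.2]
gripper_width: 8.7
```

```bash
python3 st.py
```

```text
{'time': 16.0, 'position': [581.237, 158.73, 67.156], 'eef_rot': [179.997, 0.032, 111.771], 'force': [-1.956, -2.036, 6.215], 'moment': [-0.357, 0.367, 0.31], 'gripper_width': 8.744} -0.05733921658247709
```

Estimated pinch is about 12–13 N (readings spread 10–15 N), so I'll release and withdraw.

Call:
move_arm(rows="6 0 0 0 0;6 0 0 0 0;28 0 0 0 0;28 0 0 0 0;28 0 0 0 0;28 0 0 0 0")

```text
time: 16.6
position: [581.2, 158.9, 66.6]
eef_rot: [-180.0, -0.0, 111.7]
force: [-0.3, -0.6, 0.6]
gripper_width: 27.9
```

Call:
move_arm(rows="28 0 0 8 0;28 0 0 22 0;28 0 0 50 0;28 0 0 90 0;28 5 -20 130 0;28 10 -40 140 0;28 10 -40 140 0;28 10 -40 140 0")

```text
time: 17.4
position: [591.1, 118.7, 207.4]
eef_rot: [180.0, 0.0, 111.6]
force: [-0.1, 0.1, -0.2]
gripper_width: 27.8
```

```bash
python3 st.py; python3 - <<'E'
from fit import *
x=fit('part',[562,71],[-12],z=12,draw='fit8')
Rt=R.from_euler('z',-12.2,degrees=True).as_matrix()[:2,:2]
print('slot frame',Rt.T@(x[:2]-[581.2,160.2])+[0,55+34.1])
E
```

```text
{'time': 17.4, 'position': [591.085, 118.702, 207.442], 'eef_rot': [179.963, 0.001, 111.597], 'force': [-0.088, 0.112, -0.159], 'moment': [0.023, 0.043, 0.026], 'gripper_width': 27.821} 0.0987610244192183
p 0.67 1706
[560.2  68.2 -12.4] 0.789
slot frame [-1.07861351 -5.27963901]
```

View pics/fit8.png

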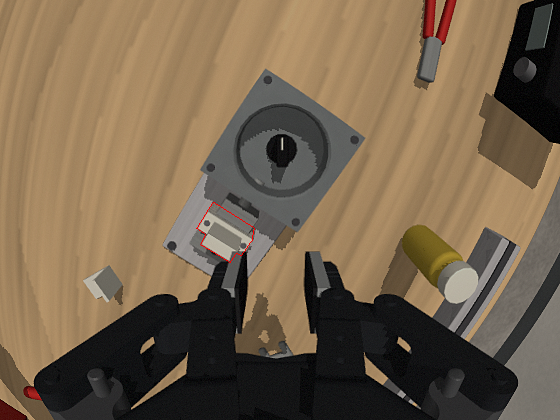

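The part at (228,230) px stands between the closed jaws and the hand is clear. Contact predicted from the measured gap is about 46°, which agrees with the torque rise. Handing in.

```bash
python3 -c "
from cell import bot
print(bot.job_done())"
```

```text
the job is handed in; nothing more can be done
None
```

The part is standing upright in the clamp and held by the moving jaw. The hand is clear, and the job was handed in at about 17.5 s with no verdict reported.

- **Placing:** I gripped the part by its rib and set it down at about x 0, y −2 mm from the slot point, square to the clamp. I then let go of it before touching the knob.
- **Clamping:** I turned the knob clockwise by 56°. The torque started to rise at about 46°, which matches the measured jaw gap. That puts the pinch at about 11–13 N; single readings varied from 9 to 15 N, and I had no direct force measurement.
- **Last checks:** The final picture shows the part upright between both jaws, and the wrist force was about 0. The part should sit at about y −4.4 mm, against the fixed jaw. The last model fit gave −5.3 mm, but it was poor (overlap 0.79, probably because the mask took in some of the jaw). Both values are inside the limits.
- **Other things on the table:** I touched none of them, and those visible in the last picture looked undisturbed.

I viewed 11 pictures, one over the budget of 10.

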